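Swing the paint tray round to the scale, lock it and set the cup on it

TASK

Swing the tray of the mixing stand round to the end of its travel on the side where the scale stands: pull its plunger up and twist it so that it stays out by itself, let go, swing the tray across, then twist the plunger back so that it drops in and locks the tray there. Then set the lidded cup with the spout upright in the middle of the locked tray: put it down rather than dropping it, let go, and leave the bottle, the jar and the paint tin standing where they are.

Things in the scene. Friction and masses are not known exactly. Their poses are not given: they have to be found in the camera images.
- stand: Mixing stand screwed to the bench: grey steel foot 200 x 110 x 12 mm with a pivot post and, at one end, a bracket. Origin on the pivot axis at bench height, z up. The bracket with the plunger is on its -x side (plunger axis 70 mm from the pivot); the swing arm with the tray points to its +x side at the start. The bracket ends in a collar with two cheeks, its top 97 mm above the bench.
- swing_arm (a joint): Angle (rad) of the arm about the pivot, anticlockwise from above positive; 0: along the stand's +x, locked there at the start. End stops at -0.883 and +0.883; notches for the plunger's pin at -0.873, 0, +0.873, with 0.02 rad play each way and a tapered pin, so an arm resting at an end stop can be locked. It stays where it is left (friction 0.15 N m).
- handle_mid (a point): Upright round black handle on the swing arm, 16 mm diameter, 85 mm from the pivot between pivot and tray; it rises from 50 to 112 mm above the bench. The point is on its axis 92 mm above the bench; z up.
- tray_top (a point): Centre of the top of the round flat aluminium tray, 120 mm diameter without a rim, at the end of the swing arm, 170 mm from the pivot. Its top is 56 mm above the bench; z up.
- knob_grip (a point): Centre of the plunger's black grip bar, 48 mm long, 12 mm thick, 32 mm tall, on the vertical plunger axis. x runs along the bar, y across its thickness (the way to pinch it), z up. With the plunger in, the bar reaches from 104 to 136 mm above the bench and this point is at 120 mm; it rises and turns with the plunger.
- plunger (a joint): Lift (m): 0 fully in, pin in a notch, tray locked; end of travel 0.024. Spring pulls down, 5 N at 0, 8 N at the top. The pin clears the notch at 0.008. The bar can be twisted only above a lift of 0.018 (below, the collar's slot holds it within 0.2 rad). Twisted 0.5 rad or more and let go, it rests on the collar at 0.018. Twisted back to under 0.15 rad over a notch, it drops in by its spring.
- knob (a joint): Twist (rad) of the plunger's bar, seen from above, anticlockwise positive: 0 as built with the bar along the stand's x axis, stop at 1.25. Turns lightly.
- cup: The cup to set on the tray: white lidded paint cup with a narrow upright spout. Base 56 mm diameter, widening to 74 mm at the lid (78 to 90 mm up), then a cone to the foot of the spout at 108 mm; the spout is 16 mm in diameter and ends 146 mm up. About 0.13 to 0.25 kg. Origin at the centre of its underside, z up.
- scale: Grey bench scale, fixed, with a round steel pan 170 mm across, 67 mm high, and a display on a mast up to 225 mm high on its far side. It stands to the left or to the right of the stand and shows to which side the tray must go. Origin under the middle of the pan.
- dish: Fixed shallow steel dish 240 x 160 x 35 mm with a few tools in it, on the side opposite the scale; not used. Origin at the centre of its underside.
- bottle: Bystander: grey bottle with black cap, 62 mm diameter, 175 mm tall, loose. Origin at the centre of its underside.
- jar: Bystander: short white jar with a black lid, 64 mm diameter, 65 mm tall, loose. Origin at the centre of its underside.
- tin: Bystander: bare steel paint tin, 84 mm diameter, 100 mm tall, loose. Origin at the centre of its underside.
Not all that is in view belongs to the job. Leave any orange look-alike of the cup alone.

How it is judged:
By the outcome, as a careful person would: the job done as asked, in the order asked, and still so for the second after the job is handed in, with the robot touching nothing.
It also fails if it takes over 72 s, if anything falls off the work surface, if the arm or the gripper's body presses on something with over 40 N, if the wrist force passes 120 N, or if a joint passes its speed limit or range.

ROBOT

A 7-joint arm with a two-finger parallel gripper is mounted at the origin on the work surface. World frame = base frame: x ahead of the robot, y to its left, z up, the work surface at z = 0. Lengths are in m, angles in rad, forces in N, time in s.
With the tool pointing down it reaches from about 0.4 to 0.85 m from the base axis. Payload 6.9 kg.
Tool frame: the origin (TCP) lies at the very end of the fingers, on their centre line; the grasp point (between the pads) lies 19 mm behind it (robot.tcp_to_grasp is the distance from the TCP to the grasp point, in m); x points along the fingers, z is the direction in which the jaws open and shut, and the axes are right-handed (so a half turn about x gives the same grasp; the last joint's range is limited). The gripper opens to 85 mm and grips with 20 to 120 N. Pads are 22 mm wide; open, the fingers measure 114 mm over their backs; the gripper's body (76 mm by 85 mm) begins 54 mm behind the grasp point. The pads swing forward as they close: fully open they stand 13 mm farther back than shut.
Start: joints at [1.341, 0.507, -0.238, 1.5, 0.126, 1.149, -0.155], TCP at [0.206, -0.59, 0.231] pointing down, gripper open.
Joint ranges: [-3.08, 3.08], [-0.24, 2.05], [-1.43, 1.35], [0, 2.5], [-1.52, 4.66], [0.17, 1.96], [-2.89, 2.89]. Speed limits (rad/s): [2.39, 2.39, 3.14, 3.14, 3.14, 3.14, 3.14].

INTERFACE

Orientations are given as [roll, pitch, yaw] about the fixed x, y, z axes, in that order (R = Rz(yaw) Ry(pitch) Rx(roll)).
In Python, from workcell import robot gives the robot as it stands.
- The arm moves only by the tool arm_command, never from a script. Its argument "plan" is text: rows parted by semicolons, each of 5 numbers parted by spaces: the shift along the tool's x, y, z in cm, then the turn about the tool's x in degrees, then the finger opening in cm, from 0 to 8.54. A call has exactly 10 rows; each row is the pose to reach, as a shift and turn from the pose measured when the call began, along the tool's axes at that moment; what a row does not reach only later rows make up. A row lasts 1/10 s, in which the tool goes at most 50 mm and 8.59 degrees, less where a joint would pass 70% of its speed; a pose out of reach is approached as far as the arm can. A call with a gripper value outside its range is refused whole. The fingers move at their own pace and stop on an object; "squeeze" is the grip in N (left out, the last holds). Time passes only in rows, so rows that repeat a pose let the fingers close, or fill a call up. It gives the time, the measured TCP pose, the force and the opening at its end, in the units of the state.
- robot.observe(): the state, without advancing time (a new reading comes with each control period).
- robot.read_camera(name): name is "side" or "top"; returns the picture (480x640x3 uint8, red, green, blue); there is no depth.
- robot.camera_model(name): a dict with "intrinsics" (3x3 intrinsics, pixels), "origin" and "orientation" of the camera in the world. Camera axes: x right, y up, looking along -z (the intrinsics and any distortion apply to the point x, -y, -z); pixel columns grow to the right and rows downward; lengths in m; the calibration is good to about 2 mm. A picture is of the moment at which its call begins. camera_model takes no time and is no camera call.
- robot.job_done(): hands the job in, once; it reports no verdict.
The state is a dict: "time": time; "q": joint angles; "qvel": joint speeds; "joint_efforts": joint torques, N m; "position": TCP position; "ee_rot": TCP orientation; "wrist_force": force on the tool from outside, world axes, zero at the start; "wrist_torque": the same for the moment, N m; "opening": opening from 0.0 (shut) to 1.0 (fully open).
Only numpy, scipy, OpenCV 4.12 (cv2) and the standard library are available. Lean on these libraries where they do the work, as an engineer would, in place of code of your own. Each camera call takes 0.05 s, during which the arm holds its last target.

## Working session

There is one attempt and no reset: what is moved stays moved. The work goes in short steps, Python scripts to look and compute and a tool call to move; the robot and the scene stay as the last step left them, time stands still between calls to the robot, and variables do not carry over. Pictures are saved under pics/ and viewed, and the job is handed in when it is done.

Besides the shell and the picture viewer there is one more tool, called after "Call:" as name(argument=value, ...), one argument or row to a line, values as JSON. arm_command: Moves the arm, as the interface text tells. Its arguments: {"type":"object","properties":{"plan":{"type":"string"},"squeeze":{"type":"number"}},"required":["plan"]}

```bash
ls; mkdir -p pics; python3 - <<'E'
from workcell import robot
import cv2
for n in("side","top"):
    im=robot.read_camera(n); cv2.imwrite(f"pics/{n}0.png",im[:,:,::-1]); print(n,robot.camera_model(n))
s=robot.observe(); print(s); print(robot.tcp_to_grasp)
E
```

```text
pics
side {'intrinsics': array([[500.54635801,   0.        , 314.06119443],
       [  0.        , 500.54635801, 230.17434816],
       [  0.        ,   0.        ,   1.        ]]), 'origin': array([0.25579514, 0.75926962, 1.09933665]), 'orientation': array([ 0.68050084,  0.01163482, -2.81900388])}
top {'intrinsics': array([[593.21701238,   0.        , 314.22127707],
       [  0.        , 593.21701238, 233.4227725 ],
       [  0.        ,   0.        ,   1.        ]]), 'origin': array([ 0.18839059, -0.02221154,  1.70377745]), 'orientation': array([ 0.20888021, -0.00654551, -1.50673789])}
{'time': 0.1, 'q': array([ 1.34049051,  0.50824857, -0.23753764,  1.50099477,  0.12568828,
        1.14887641, -0.15478678]), 'qvel': array([ 0.00060194, -0.00173767,  0.00019025, -0.00287655,  0.00153852,
        0.00063188,  0.00036935]), 'joint_efforts': array([-4.45238402e-03, -6.21827745e+01, -2.19463617e+00, -2.50202358e+01,
        1.25013886e-02,  7.76519330e-03, -7.55921474e-05]), 'position': array([ 0.20575625, -0.58971245,  0.23053317]), 'ee_rot': array([-3.13602062,  1.5692556 ,  1.91219532]), 'wrist_force': array([ 0.1254863 ,  0.73969037, -0.99227187]), 'wrist_torque': array([-0.02897251,  0.03244417, -0.00146789]), 'opening': 1.004800265815451}
0.0187
```

View pics/side0.png

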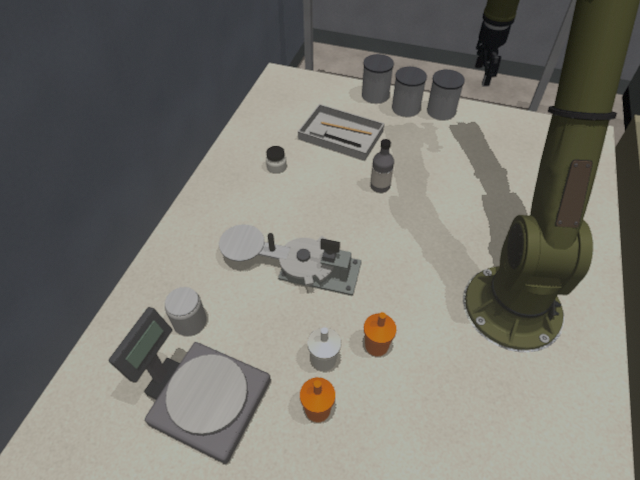

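View pics/top0.png

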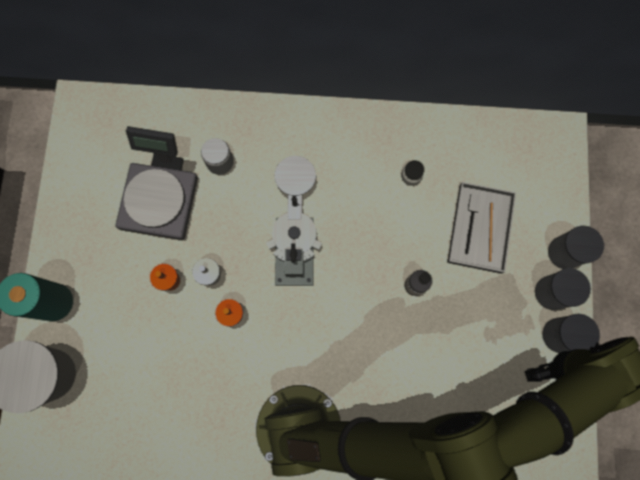

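```bash
cat > h.py <<'E'
import numpy as np, cv2
from scipy.spatial.transform import Rotation as R
from workcell import robot
def cam(n):
    m=robot.camera_model(n); return m["intrinsics"],np.array(m["origin"]),R.from_euler('xyz',m["orientation"]).as_matrix()
def unp(n,u,v,z):
    K,o,M=cam(n); d=M@np.array([(u-K[0,2])/K[0,0],-(v-K[1,2])/K[1,1],-1.]); return o+d*(z-o[2])/d[2]
def proj(n,p):
    K,o,M=cam(n); c=M.T@(np.array(p,float)-o); return np.array([K[0,2]+K[0,0]*c[0]/-c[2],K[1,2]-K[1,1]*c[1]/-c[2]])
def tri(pix):
    A=[];b=[]
    for n,(u,v) in pix.items():
        K,o,M=cam(n); d=M@np.array([(u-K[0,2])/K[0,0],-(v-K[1,2])/K[1,1],-1.]); d/=np.linalg.norm(d)
        P=np.eye(3)-np.outer(d,d); A.append(P); b.append(P@o)
    return np.linalg.lstsq(np.vstack(A),np.hstack(b),rcond=None)[0]
def toolR():
    return R.from_euler('xyz',robot.observe()["ee_rot"]).as_matrix()
def shift(target,yaw=None):
    s=robot.observe(); M=toolR(); return np.round(M.T@(np.array(target)-s["position"])*100,2)
def crop(n,f,x0,y0,x1,y1,k):
    im=robot.read_camera(n)[:,:,::-1]; cv2.imwrite(f,cv2.resize(im[y0:y1,x0:x1],None,fx=k,fy=k,interpolation=cv2.INTER_CUBIC))
E
python3 - <<'E'
from h import *
print(toolR())
crop("side","pics/s1.png",210,210,370,330,5)
crop("side","pics/s1b.png",290,290,410,370,6)
crop("top","pics/t1.png",190,150,330,290,4)
E
```

```text
[[-5.15843766e-04  9.44138106e-01  3.29549648e-01]
 [ 1.45180627e-03  3.29550051e-01 -9.44136990e-01]
 [-9.99998813e-01 -8.58493680e-06 -1.54070196e-03]]
```

View pics/s1.png

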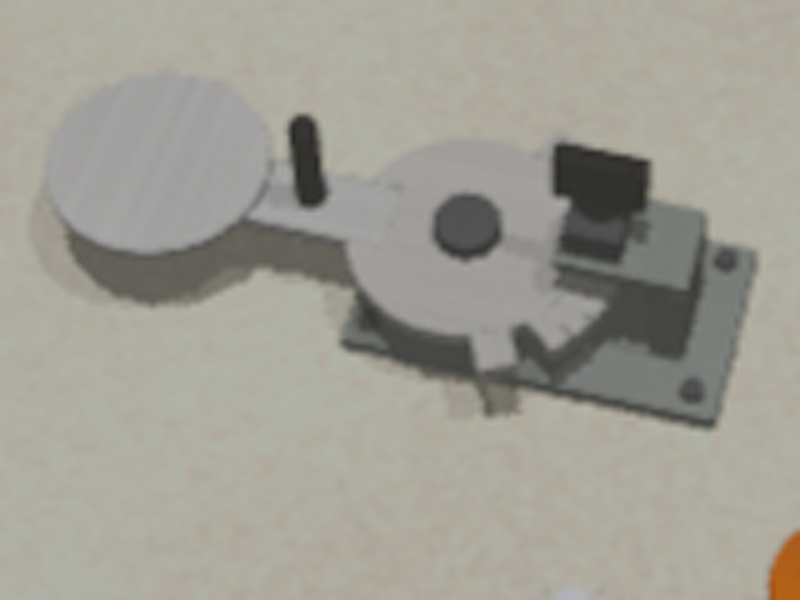

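View pics/t1.png

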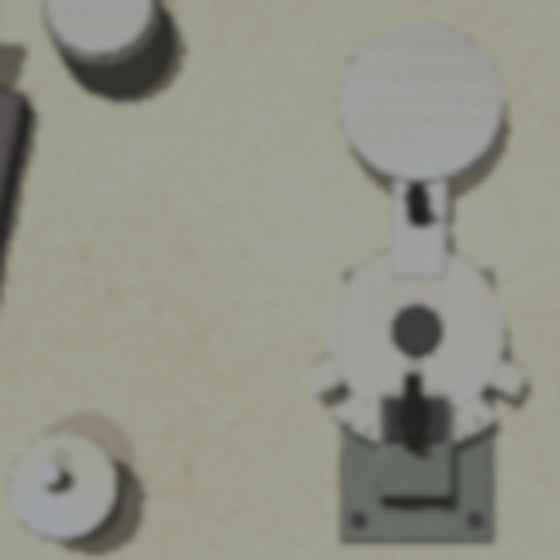

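View pics/s1b.png

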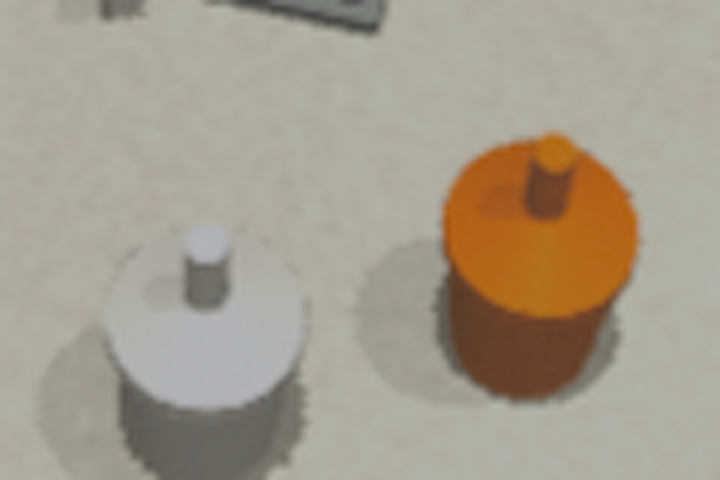

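```bash
python3 - <<'E'
from h import *
from scipy.optimize import least_squares
obs=[("side",(241.8,242.4),(.17,0,.056)),("top",(295.6,176.5),(.17,0,.056)),
("side",(270.6,234.4),(.085,0,.112)),("side",(330.8,241),(-.07,0,.136)),("top",(294.25,232.5),(0,0,.07))]
def W(p,l):
    c,s=np.cos(p[2]),np.sin(p[2]); return np.array([p[0]+c*l[0]-s*l[1],p[1]+s*l[0]+c*l[1],l[2]])
f=lambda p:np.hstack([proj(n,W(p,l))-np.array(px) for n,px,l in obs])
r=least_squares(f,[.55,0,0]); print(r.x,f(r.x).round(1))
for z in (.06,.07,.08): print(z,unp("side",210+467/5,210+224/5,z),unp("top",294.25,232.5,z))
for l in [(-.094,0,.136),(-.046,0,.136),(-.094,0,.104),(.085,0,.112)]: 
  q=proj("top",W(r.x,l)); print(l,(q-[190,150])*4, (proj("side",W(r.x,l))-[210,210])*5)
print("cup",unp("side",324.3,330.5,.146),unp("side",324.2,342.8,.09),unp("top",205.9,271.5,.088),tri({"side":(324.2,342.8),"top":(205.9,271.5)}),unp("top",204.4,266.5,.146))
q=proj("top",W(r.x,(0,0,.07)));
p=r.x
for a in(0,.873): print("tray",a,W(p,(.17*np.cos(a),.17*np.sin(a),.056)),"handle",W(p,(.085*np.cos(a),.085*np.sin(a),.092)))
print("knob",W(p,(-.07,0,.12)), proj("side",[.5,.18,.146]))
# others
print("scale",unp("top",154,197,.067),"tin",unp("top",216,153,.1),"bottle",unp("top",424,277,.175),"jar",unp("top",413,171,.065))
print("orange",unp("top",165,277,.09),unp("top",229,312,.09))
E
```

```text
[0.53406242 0.04643064 0.06079044] [ 0.3 -1.  -0.9 -0.5  0.5  0.1  0.1 -0.2 -0.3 -0.2]
0.06 [0.53426022 0.05078419 0.06      ] [0.53577362 0.04598386 0.06      ]
0.07 [0.53158096 0.05760089 0.07      ] [0.5336603  0.04556899 0.07      ]
0.08 [0.5289017 0.0644176 0.08     ] [0.53154698 0.04515412 0.08      ]
(-0.094, 0, 0.136) [411.71042176 446.21390685] [652.42010419 163.8602306 ]
(-0.046, 0, 0.136) [412.47474873 375.71165177] [556.58168605 144.35515279]
(-0.094, 0, 0.104) [413.05145055 453.76994946] [650.51970344 203.27314213]
(0.085, 0, 0.112) [415.46095411 196.95048126] [305.26216617 122.47741506]
cup [0.40419235 0.28222462 0.146     ] [0.40401193 0.28272502 0.09      ] [0.40486247 0.27888937 0.088     ] [0.40520078 0.27969651 0.08360914] [0.41013535 0.27340223 0.146     ]
tray 0 [0.7037484  0.05675865 0.056     ] handle [0.61890541 0.05159465 0.092     ]
tray 0.873 [0.63517693 0.18309028 0.056     ] handle [0.58461968 0.11476046 0.092     ]
knob [0.46419173 0.04217793 0.12      ] [297.81114419 279.9499253 ]
scale [0.61141956 0.45216732 0.067     ] tin [0.74324694 0.28260368 0.1       ] bottle [ 0.4156226  -0.30337092  0.175     ] jar [ 0.73856766 -0.28389919  0.065     ]
orange [0.38224435 0.38841474 0.09      ] [0.2987652  0.20506501 0.09      ]
```

```bash
python3 - <<'E'
from h import *
print(shift([.464,.042,.26]), shift([.25,-.45,.30]))
E
```

```text
[ -2.87  45.2  -51.16] [ -6.9    8.78 -11.76]
```

Call:
arm_command(
  plan="-5 0 0 0 8.5; -7 5 -5 2 8.5; -7 8 -9 5 8.5; -7 12 -14 8 8.5; -7 16 -18 10 8.5; -7 20 -22 12 8.5; -7 24 -27 15 8.5; -7 28 -32 15.8 8.5; -7 32 -36 15.8 8.5; -7 36 -41 15.8 8.5",
  squeeze=50,
)

```text
time: 1.25
position: [0.3754, -0.1736, 0.3014]
ee_rot: [1.803, 1.57, 0.292]
wrist_force: [1.6, 0.6, -0.1]
opening: 0.996
```

```bash
python3 - <<'E'
from h import *
s=robot.observe(); print(s["q"].round(2),s["position"],s["time"]);print(toolR().round(3)); print(shift([.4642,.0422,.17]))
M=toolR(); print(np.degrees(np.arctan2(M[1,2],M[0,2])))
E
```

```text
[ 0.74  0.12 -0.42  1.88  0.05  1.15 -1.21] [ 0.37538358 -0.17355024  0.30141254] 1.25
[[ 0.     0.998  0.06 ]
 [ 0.     0.06  -0.998]
 [-1.     0.    -0.   ]]
[ 13.15  10.15 -21.  ]
-86.57160132195102
```

Call:
arm_command(
  plan="0 2 -5 0 8.5; 0 4 -9 0 8.5; 0 7 -13 0 8.5; 3 9 -17 0 8.5; 6 10.1 -21 0 8.5; 9 10.15 -21 0 8.5; 11 10.15 -21 0 7; 13.1 10.15 -21 0 6; 13.1 10.15 -21 0 5; 13.1 10.15 -21 0 5",
)

```text
time: 2.25
position: [0.4642, 0.0422, 0.1708]
ee_rot: [-2.976, 1.571, 1.796]
wrist_force: [-0.3, 0.1, 0.6]
opening: 0.589
```

```bash
python3 - <<'E'
from h import *
s=robot.observe(); print(s["q"].round(2),s["position"],s["time"],s["opening"]); print(shift([.4642,.0422,.106]))
M=toolR(); print(np.degrees(np.arctan2(M[1,2],M[0,2])))
crop("side","pics/s2.png",250,130,410,290,4)
E
```

```text
[ 0.27  0.36 -0.56  1.99  0.25  0.86 -1.94] [0.4642202  0.04220241 0.17079198] 2.25 0.5891998055260734
[ 6.48 -0.    0.  ]
-86.56728599600898
```

View pics/s2.png

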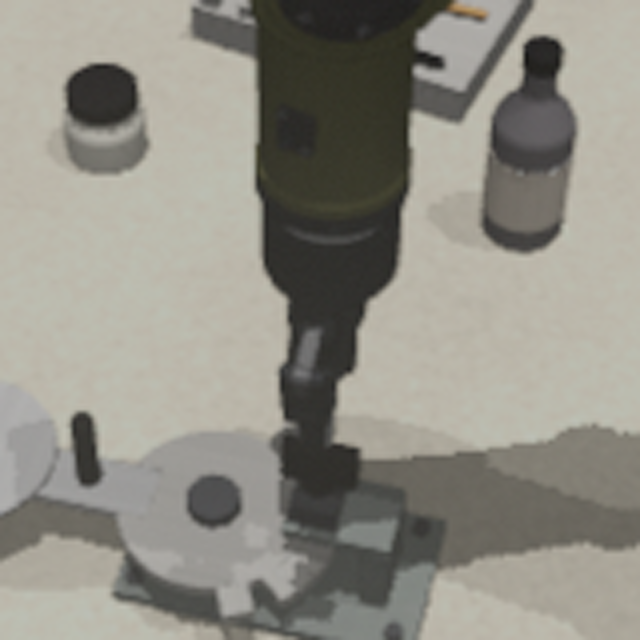

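Call:
arm_command(
  plan="2 0 0 0 5; 4 0 0 0 5; 5.5 0 0 0 5; 6.3 0 0 0 5; 6.4 0 0 0 5; 6.4 0 0 0 1; 6.4 0 0 0 0.5; 6.4 0 0 0 0.5; 6.4 0 0 0 0.5; 6.4 0 0 0 0.5",
  squeeze=50,
)

```text
time: 3.3
position: [0.4654, 0.0447, 0.1085]
ee_rot: [2.171, 1.566, 0.662]
wrist_force: [-2.4, 6.5, 4.9]
opening: 0.133
```

```bash
python3 - <<'E'
from h import *
s=robot.observe(); print(s["position"],s["opening"]*8.54,s["wrist_force"],s["wrist_torque"])
E
```

```text
[0.46536754 0.04467953 0.10847196] 1.1319265347772716 [-2.379519    6.50007748  4.89764375] [ 1.28008717  0.41891322 -0.02090944]
```

Call:
arm_command(
  plan="-0.3 0 -0.15 0 0.5; -0.8 0 -0.15 0 0.5; -1.3 0 -0.15 0 0.5; -1.7 0 -0.15 0 0.5; -2.0 0 -0.15 0 0.5; -2.2 0 -0.15 0 0.5; -2.3 0 -0.15 0 0.5; -2.3 0 -0.15 0 0.5; -2.3 0 -0.15 0 0.5; -2.3 0 -0.15 0 0.5",
)

```text
time: 4.3
position: [0.4651, 0.0455, 0.1313]
ee_rot: [2.102, 1.567, 0.592]
wrist_force: [2.1, -5.8, -8.3]
opening: 0.129
```

```bash
python3 - <<'E'
from h import *
s=robot.observe(); print(s["position"],s["opening"]*8.54,s["wrist_force"],s["wrist_torque"]); M=toolR(); print(np.degrees(np.arctan2(M[1,2],M[0,2])))
E
```

```text
[0.4650958  0.04548896 0.13126589] 1.1014570187535464 [ 2.08152739 -5.84370437 -8.2817052 ] [-1.45361145 -0.6628825   0.09443686]
-86.4888159753675
```

Call:
arm_command(
  plan="0 0 0.06 -6 0.5; 0 0 0.06 -13 0.5; 0 0 0.06 -20 0.5; 0 0 0.06 -27 0.5; 0 0 0.06 -34 0.5; 0 0 0.06 -41 0.5; 0 0 0.06 -48 0.5; 0 0 0.06 -54 0.5; 0 0 0.06 -54 0.5; 0 0 0.06 -54 0.5",
)

```text
time: 5.3
position: [0.4657, 0.0445, 0.1313]
ee_rot: [1.099, 1.566, 0.531]
wrist_force: [3.9, -3.1, -8.4]
opening: 0.13
```

```bash
python3 - <<'E'
from h import *
s=robot.observe(); print(s["q"].round(2),s["position"],s["opening"]*8.54,s["wrist_force"],s["wrist_torque"]); M=toolR(); print(np.degrees(np.arctan2(M[1,2],M[0,2])))
E
```

```text
[ 0.41  0.47 -0.8   2.04  0.47  0.81 -1.23] [0.46570075 0.04452583 0.1312756 ] 1.1084016440284894 [ 3.88385242 -3.05370292 -8.35613813] [-0.97529297 -0.89983252  0.01887014]
-32.523078449935845
```

Twisted 54°. Lower about 5 mm to rest on the collar, then open and back off upward.

Call:
arm_command(
  plan="0.2 0 0 0 0.5; 0.4 0 0 0 0.5; 0.5 0 0 0 0.5; 0.5 0 0 0 1; 0.5 0 0 0 2.5; 0.5 0 0 0 3.5; 0.5 0 0 0 3.5; -2 0 0 0 3.5; -5 0 0 0 3.5; -8 0 0 0 3.5",
)

```text
time: 6.3
position: [0.465, 0.045, 0.2124]
ee_rot: [1.312, 1.566, 0.745]
wrist_force: [0.7, -0.2, -0.0]
opening: 0.415
```

```bash
python3 - <<'E'
from h import *
s=robot.observe(); print(s["position"],s["opening"]*8.54,s["wrist_force"])
crop("side","pics/s3.png",210,150,370,310,4)
crop("top","pics/t3.png",190,150,330,290,4)
E
```

```text
[0.46500983 0.04499747 0.21239193] 3.546079029250599 [ 0.65108231 -0.2410803  -0.02999074]
```

View pics/s3.png

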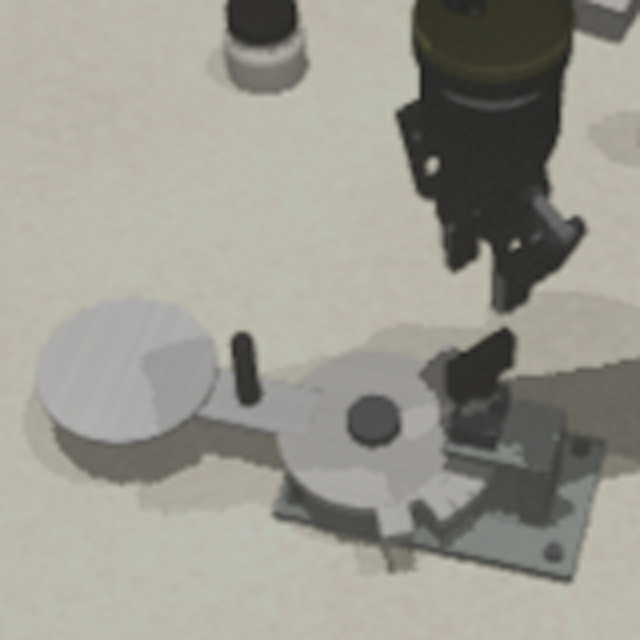

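View pics/t3.png

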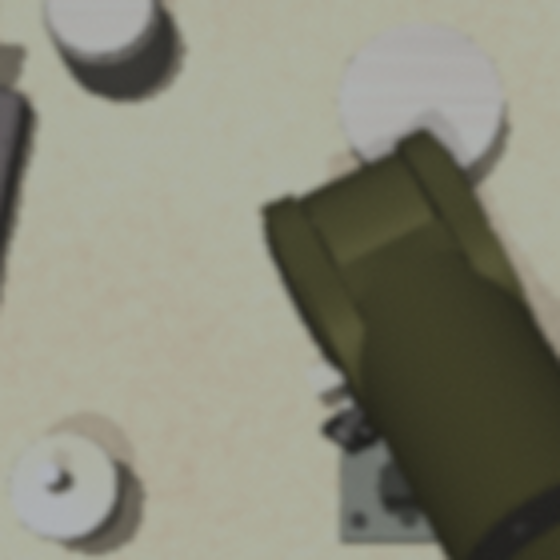

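```bash
python3 - <<'E'
from h import *
print(shift([.62,.054,.17]),shift([.62,.054,.075]))
E
```

```text
[ 4.64  8.87 12.41] [14.14  8.79 12.34]
```

Call:
arm_command(
  plan="0 2 3 -0 5; 0 5 7 8 5; 2 8 11 16 5; 4 8.8 12.4 24 5; 4.6 8.8 12.4 25 5; 4.6 8.8 12.4 25 5; 8 8.8 12.4 25 5; 12 8.8 12.4 25 5; 14 8.8 12.35 25 5; 14 8.8 12.35 25 5",
  squeeze=30,
)

```text
time: 7.4
position: [0.6175, 0.0536, 0.0747]
ee_rot: [1.422, 1.565, 0.421]
wrist_force: [-0.2, 0.1, 0.6]
opening: 0.586
```

```bash
python3 - <<'E'
from h import *
s=robot.observe(); print(s["q"].round(2),s["position"],s["opening"]*8.54,s["wrist_force"]); print(shift([.62,.054,.075]));M=toolR(); print(M.round(3),np.degrees(np.arctan2(M[1,2],M[0,2])))
crop("side","pics/s4.png",210,150,370,310,4)
E
```

```text
[ 0.24  0.71 -0.61  1.71  0.51  0.88 -1.59] [0.61753468 0.05362884 0.07467995] 5.006257775148408 [-0.22073084  0.13550554  0.62598615]
[-0.03  0.23  0.1 ]
[[ 0.006  0.842  0.54 ]
 [ 0.003  0.54  -0.842]
 [-1.     0.006  0.001]] -57.34374982714697
```

View pics/s4.png

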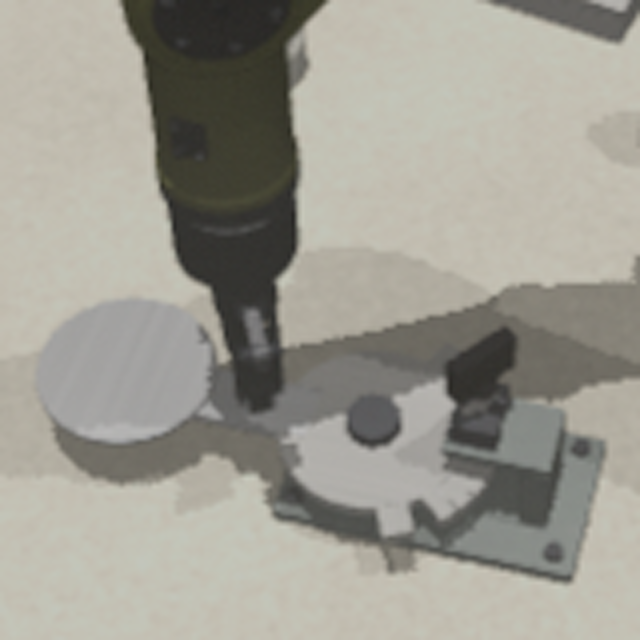

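Call:
arm_command(
  plan="0 0.2 0.1 0 5; 0 0.2 0.1 0 3; 0 0.2 0.1 0 1; 0 0.2 0.1 0 1; 0 0.2 0.1 0 1; 0 0.2 0.1 0 1; 0 0.2 0.1 0 1; 0 0.2 0.1 0 1; 0 0.2 0.1 0 1; 0 0.2 0.1 0 1",
)

```text
time: 8.45
position: [0.6217, 0.0545, 0.0779]
ee_rot: [1.293, 1.56, 0.291]
wrist_force: [-1.1, 0.5, 5.7]
opening: 0.174
```

```bash
python3 - <<'E'
from h import *
s=robot.observe(); print(s["position"],s["opening"]*8.54,s["wrist_force"]); M=toolR()
for i in range(1,11):
  th=.0608; a=th+min(i*.09,.9); d=.085*np.array([np.cos(a)-np.cos(th),np.sin(a)-np.sin(th),0]); print(i,(M.T@d*100).round(2))
E
```

```text
[0.62165454 0.05445639 0.0779473 ] 1.4829630307789878 [-1.06375363  0.48340935  5.70668518]
1 [ 0.    0.34 -0.68]
2 [ 0.    0.62 -1.4 ]
3 [ 0.    0.84 -2.13]
4 [ 0.    0.98 -2.88]
5 [ 0.    1.06 -3.64]
6 [-0.    1.07 -4.41]
7 [-0.    1.01 -5.17]
8 [-0.01  0.89 -5.92]
9 [-0.01  0.69 -6.66]
10 [-0.02  0.43 -7.38]
```

Call:
arm_command(
  plan="-0.3 0.34 -0.68 0 1; -0.3 0.62 -1.4 0 1; -0.3 0.84 -2.13 0 1; -0.3 0.98 -2.88 0 1; -0.3 1.06 -3.64 0 1; -0.3 1.07 -4.41 0 1; -0.3 1.01 -5.17 0 1; -0.3 0.89 -5.92 0 1; -0.3 0.69 -6.66 0 1; -0.3 0.43 -7.38 0 1",
)

```text
time: 9.45
position: [0.5866, 0.1187, 0.0801]
ee_rot: [1.268, 1.558, 0.267]
wrist_force: [3.7, 0.3, -10.1]
opening: 0.177
```

```bash
python3 - <<'E'
from h import *
s=robot.observe(); print(s["q"].round(2),s["position"],s["opening"]*8.54,s["wrist_force"]);M=toolR()
c=np.array([.6217,.0545])-.085*np.array([np.cos(.0608),np.sin(.0608)]); d=s["position"][:2]-c; print(np.hypot(*d),np.arctan2(d[1],d[0])-.0608)
a=.0608+.91; t=c+.085*np.array([np.cos(a),np.sin(a)]); print((M.T@(np.r_[t,s["position"][2]]-s["position"])*100).round(2))
crop("side","pics/s5.png",210,170,370,330,4)
E
```

```text
[ 0.13  0.67 -0.61  1.77  0.5   0.85 -1.71] [0.58656031 0.11870743 0.08011613] 1.5138786776588429 [  3.68731619   0.25466123 -10.07310972]
0.08534003650598466 0.8883009018360426
[-0.   -0.1  -0.16]
```

View pics/s5.png

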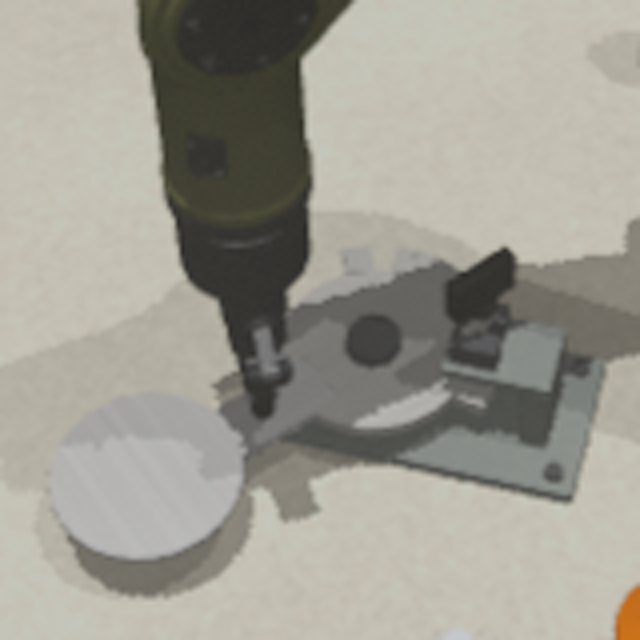

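Call:
arm_command(
  plan="0.1 -0.1 -0.25 0 1; 0.1 -0.1 -0.4 0 1; 0.1 -0.1 -0.4 0 1; 0.1 -0.05 -0.1 0 1; 0.1 0 0 0 3; 0.1 0 0 0 4.5; 0 0 0 0 4.5; -4 0 0 0 4.5; -8 0 0 0 4.5; -10 0 0 0 4",
)

```text
time: 10.5
position: [0.5857, 0.1197, 0.1835]
ee_rot: [1.255, 1.554, 0.255]
wrist_force: [1.0, 0.0, 0.3]
opening: 0.472
```

```bash
python3 - <<'E'
from h import *
s=robot.observe(); print(s["q"].round(2),s["position"],s["opening"]*8.54,s["wrist_force"]);M=toolR(); print(np.degrees(np.arctan2(M[1,2],M[0,2])))
print(shift([.4655,.045,.18]),shift([.4655,.045,.127]))
crop("side","pics/s6.png",210,170,370,330,4)
crop("top","pics/t6.png",190,150,330,290,4)
E
```

```text
[ 0.18  0.56 -0.68  1.66  0.4   1.05 -1.62] [0.58569207 0.11974539 0.18346054] 4.031719458321879 [0.97949937 0.0362696  0.27805556]
-57.29997840079574
[  0.12 -14.16  -0.21] [  5.42 -14.24  -0.23]
```

View pics/s6.png

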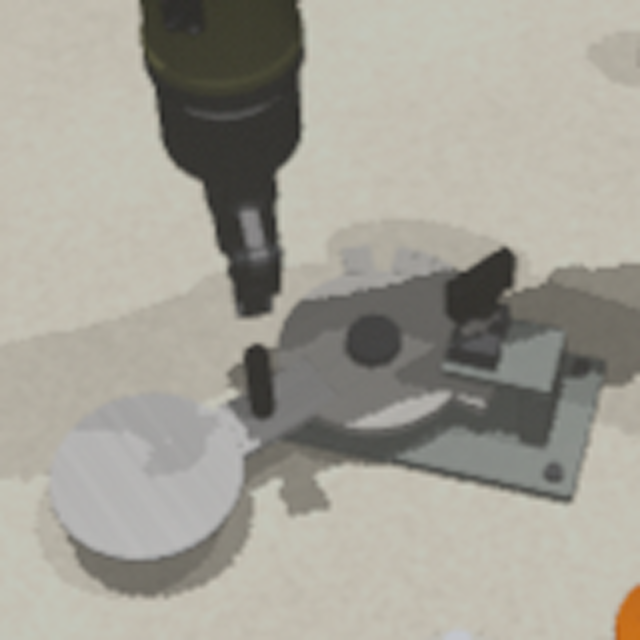

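View pics/t6.png

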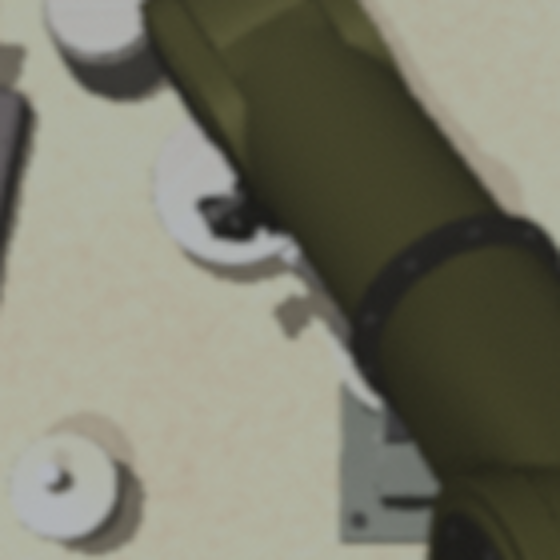

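Call:
arm_command(
  plan="0 -4 0 -6 4; 0 -8 -0.1 -13 4; 0 -12 -0.2 -20 4; 0.1 -14.16 -0.2 -25 4; 0.1 -14.16 -0.2 -25 4; 1 -14.2 -0.2 -25 4; 3 -14.2 -0.2 -25 4; 5 -14.24 -0.23 -25 4; 5.4 -14.24 -0.23 -25 4; 5.4 -14.24 -0.23 -25 4",
  squeeze=50,
)

```text
time: 11.6
position: [0.4662, 0.0459, 0.1262]
ee_rot: [0.866, 1.554, 0.302]
wrist_force: [0.5, 0.5, 0.2]
opening: 0.468
```

```bash
python3 - <<'E'
from h import *
s=robot.observe(); print(s["position"],s["opening"]*8.54,s["wrist_force"]);M=toolR(); print(np.degrees(np.arctan2(M[1,2],M[0,2])));print(shift([.4655,.045,.127]))
E
```

```text
[0.46617984 0.04590753 0.12619611] 3.9967695377466717 [0.54108242 0.46558427 0.17767407]
-32.29325832654161
[-0.08 -0.11 -0.01]
```

Close, lift 4 mm, then twist back.

Call:
arm_command(
  plan="0 -0.1 0 0 2; 0 -0.1 0 0 0.5; 0 -0.1 0 0 0.5; 0 -0.1 0 0 0.5; 0 -0.1 0 0 0.5; -0.2 -0.1 0 0 0.5; -0.4 -0.1 0 0 0.5; -0.5 -0.1 0 0 0.5; -0.5 -0.1 0 0 0.5; -0.5 -0.1 0 0 0.5",
)

```text
time: 12.6
position: [0.4661, 0.0452, 0.1309]
ee_rot: [0.905, 1.553, 0.342]
wrist_force: [5.9, 1.3, -8.4]
opening: 0.129
```

```bash
python3 - <<'E'
from h import *
s=robot.observe(); print(s["position"],s["opening"]*8.54,s["wrist_force"]);M=toolR(); print(np.degrees(np.arctan2(M[1,2],M[0,2])))
E
```

```text
[0.46608026 0.04518986 0.1309467 ] 1.1057025426925706 [ 5.94284923  1.29356616 -8.39206321]
-32.29479232046235
```

Call:
arm_command(
  plan="0 0 0 8 0.5; 0 0 0 16 0.5; 0 0 0 24 0.5; 0 0 0 32 0.5; 0 0 0 40 0.5; 0 0 0 48 0.5; 0 0 0 54 0.5; 0 0 0 54 0.5; 0 0 0 54 0.5; 0 0 0 54 0.5",
)

```text
time: 13.6
position: [0.4661, 0.0451, 0.1307]
ee_rot: [1.857, 1.553, 0.353]
wrist_force: [4.0, 1.7, -8.6]
opening: 0.131
```

```bash
python3 - <<'E'
from h import *
s=robot.observe(); print(s["position"],s["opening"]*8.54,s["wrist_force"],s["wrist_torque"]);M=toolR(); print(np.degrees(np.arctan2(M[1,2],M[0,2])))
E
```

```text
[0.46607948 0.04512865 0.13074578] 1.1201828934962341 [ 4.00067225  1.68828793 -8.56772374] [-0.14781394 -0.81484958  0.03489829]
-86.15655408579613
```

Lower 22 mm with the grip, then release.

Call:
arm_command(
  plan="0.4 0 0 0 0.5; 0.8 0 0 0 0.5; 1.2 0 0 0 0.5; 1.6 0 0 0 0.5; 1.9 0 0 0 0.5; 2.1 0 0 0 0.5; 2.2 0 0 0 0.5; 2.2 0 0 0 0.5; 2.2 0 0 0 0.5; 2.2 0 0 0 0.5",
)

```text
time: 14.6
position: [0.4664, 0.0452, 0.1093]
ee_rot: [1.822, 1.553, 0.318]
wrist_force: [-0.9, 0.5, 6.5]
opening: 0.132
```

```bash
python3 - <<'E'
from h import *
s=robot.observe(); print(s["position"],s["opening"]*8.54,s["wrist_force"],s["wrist_torque"])
E
```

```text
[0.46640119 0.04520796 0.10932248] 1.1247035976850297 [-0.92649296  0.5252225   6.54533582] [-0.41890271  0.41286236 -0.01738809]
```

Call:
arm_command(
  plan="0 0 0 0 1; 0 0 0 0 2; 0 0 0 0 3.5; 0 0 0 0 3.5; 0 0 0 0 3.5; -1 0 0 0 3.5; -4 0 0 0 3.5; -8 0 0 0 3.5; -12 0 0 0 3.5; -15 0 0 0 4",
)

```text
time: 15.6
position: [0.464, 0.0449, 0.2624]
ee_rot: [1.809, 1.551, 0.306]
wrist_force: [0.3, -0.3, -0.6]
opening: 0.47
```

```bash
python3 - <<'E'
from h import *
s=robot.observe(); print(s["q"].round(2),s["position"],s["opening"]*8.54,s["wrist_force"],toolR().round(3))
crop("side","pics/s7.png",210,170,370,330,4)
print(shift([.38,.25,.26]))
E
```

```text
[ 0.33  0.25 -0.61  1.86  0.16  1.06 -1.84] [0.4639518  0.04485335 0.26243443] 4.011543825977854 [ 0.31722031 -0.2810211  -0.62250194] [[ 0.019  0.998  0.068]
 [ 0.006  0.068 -0.998]
 [-1.     0.02  -0.005]]
[  0.54  -7.19 -20.99]
```

View pics/s7.png

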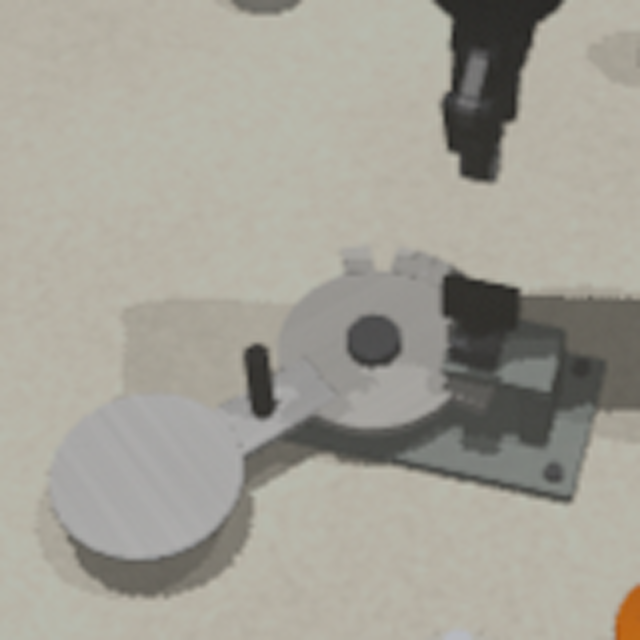

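```bash
python3 - <<'E'
from h import *
print(shift([.405,.282,.22]))
E
```

```text
[  4.62  -4.58 -23.99]
```

Call:
arm_command(
  plan="0 -1 -4 0 4.5; 0 -2 -8 0 4.5; 0 -3 -13 0 4.5; 0 -4 -18 0 4.5; 0 -4.6 -22 0 4.5; 2 -4.6 -24 0 4.5; 4.6 -4.58 -24 0 4.5; 4.6 -4.58 -24 0 4.5; 4.6 -4.58 -24 0 4.5; 4.6 -4.58 -24 0 4.5",
)

```text
time: 16.65
position: [0.4056, 0.2819, 0.2215]
ee_rot: [1.754, 1.543, 0.25]
wrist_force: [0.3, -0.3, 0.2]
opening: 0.525
```

```bash
python3 - <<'E'
from h import *
s=robot.observe(); print(s["q"].round(2),s["position"],s["opening"]*8.54); print(shift([.405,.282,.114]))
crop("side","pics/s8.png",250,230,410,390,4)
crop("top","pics/t8.png",140,200,280,340,4)
E
```

```text
[-0.16  0.35 -0.69  1.87  0.28  0.99 -2.48] [0.40561536 0.28191908 0.22152259] 4.485534061406791
[10.75 -0.35  0.04]
```

View pics/s8.png

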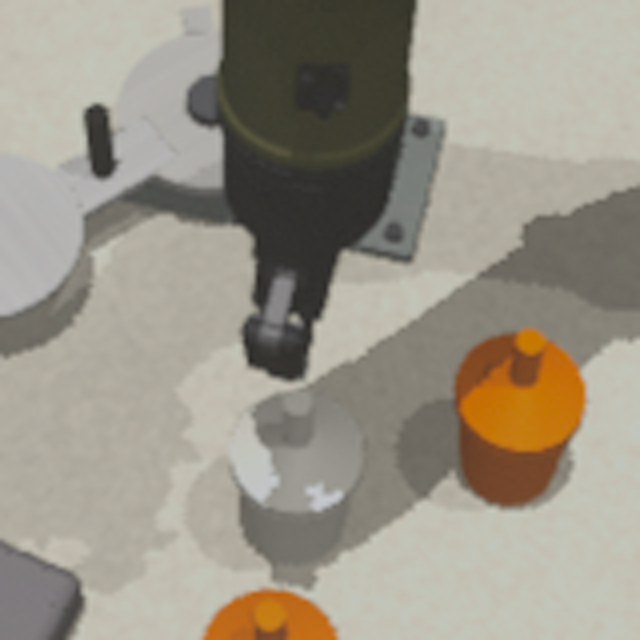

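View pics/t8.png

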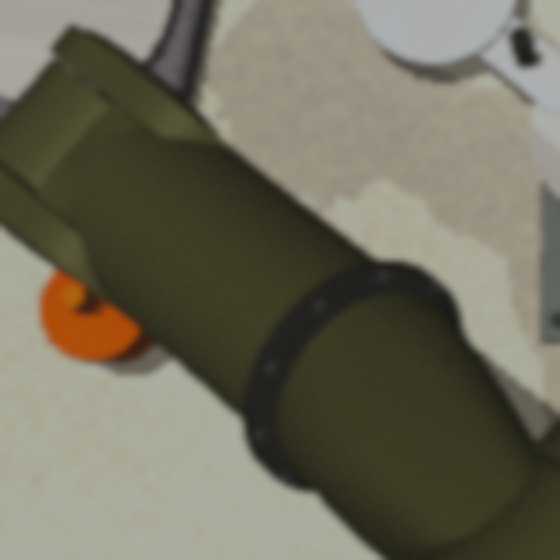

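Call:
arm_command(
  plan="2 -0.1 0 -5 4.5; 4 -0.1 0 -12 4.5; 6 -0.2 0 -20 4.5; 8 -0.3 0 -20 4.5; 9.5 -0.3 0 -20 4.5; 10.5 -0.35 0 -20 4.5; 10.7 -0.35 0.04 -20 4.5; 10.7 -0.35 0.04 -20 4.5; 10.7 -0.35 0.04 -20 4.5; 10.7 -0.35 0.04 -20 4.5",
)

```text
time: 17.75
position: [0.4055, 0.2823, 0.1152]
ee_rot: [1.42, 1.541, 0.265]
wrist_force: [0.8, -0.9, 1.0]
opening: 0.529
```

```bash
python3 - <<'E'
from h import *
s=robot.observe(); print(s["q"].round(2),s["position"],s["opening"]*8.54,s["wrist_force"],toolR().round(3)); print(shift([.405,.282,.114]))
crop("side","pics/s9.png",250,230,410,390,4)
E
```

```text
[-0.19  0.5  -0.69  2.02  0.48  0.76 -2.33] [0.40549733 0.28234049 0.11515587] 4.515583938962237 [ 0.77498615 -0.88512214  1.02110066] [[ 0.028  0.915  0.404]
 [ 0.008  0.403 -0.915]
 [-1.     0.029  0.004]]
[ 0.11 -0.06  0.01]
```

View pics/s9.png

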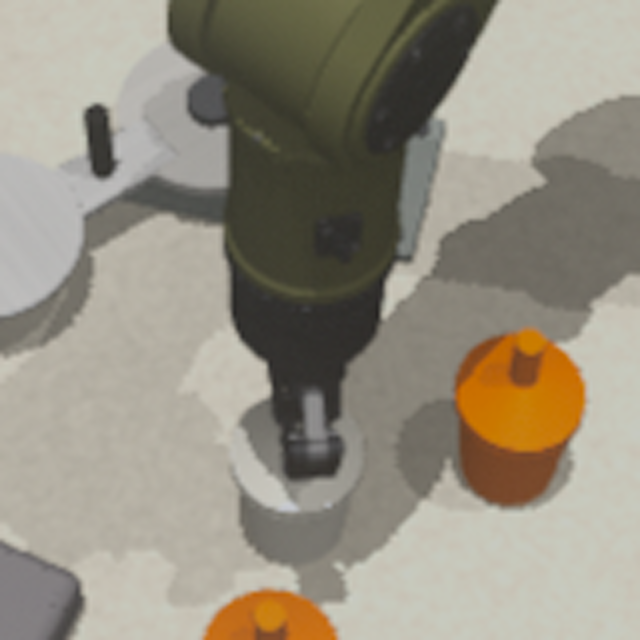

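Call:
arm_command(
  plan="0 0 0 0 3; 0 0 0 0 1; 0 0 0 0 1; 0 0 0 0 1; 0 0 0 0 1; 0 0 0 0 1; 0 0 0 0 1; 0 0 0 0 1; 0 0 0 0 1; 0 0 0 0 1",
  squeeze=50,
)

```text
time: 18.8
position: [0.4056, 0.2825, 0.1154]
ee_rot: [1.424, 1.541, 0.269]
wrist_force: [-0.6, -1.0, 6.5]
opening: 0.164
```

```bash
python3 - <<'E'
from h import *
s=robot.observe(); print(s["position"],s["opening"]*8.54,s["wrist_force"],toolR().round(3))
E
```

```text
[0.40557487 0.28253836 0.11542212] 1.3983185037406902 [-0.62844622 -1.01838226  6.45632306] [[ 0.029  0.914  0.404]
 [ 0.008  0.404 -0.915]
 [-1.     0.03   0.004]]
```

Call:
arm_command(
  plan="-1 0 0 0 1; -2 0 0 0 1; -4 0 0 0 1; -6 0 0 0 1; -8 0 0 0 1; -10 0 0 0 1; -12 0 0 0 1; -12 0 0 0 1; -12 0 0 0 1; -12 0 0 0 1",
)

```text
time: 19.8
position: [0.4018, 0.281, 0.2346]
ee_rot: [1.402, 1.542, 0.247]
wrist_force: [0.2, -0.5, -1.9]
opening: 0.167
```

```bash
python3 - <<'E'
from h import *
s=robot.observe(); print(s["q"].round(2),s["position"],s["opening"]*8.54,s["wrist_force"],toolR().round(3))
crop("side","pics/s10.png",210,210,370,370,4)
crop("top","pics/t10.png",140,160,280,300,4)
print(shift([.636,.186,.235]))
E
```

```text
[-0.09  0.35 -0.8   1.86  0.31  1.03 -2.16] [0.40176346 0.28101778 0.23456694] 1.4266477575863854 [ 0.23670154 -0.51673127 -1.92007584] [[ 0.028  0.915  0.404]
 [ 0.007  0.404 -0.915]
 [-1.     0.028  0.005]]
[ 0.52 17.58 18.17]
```

View pics/s10.png

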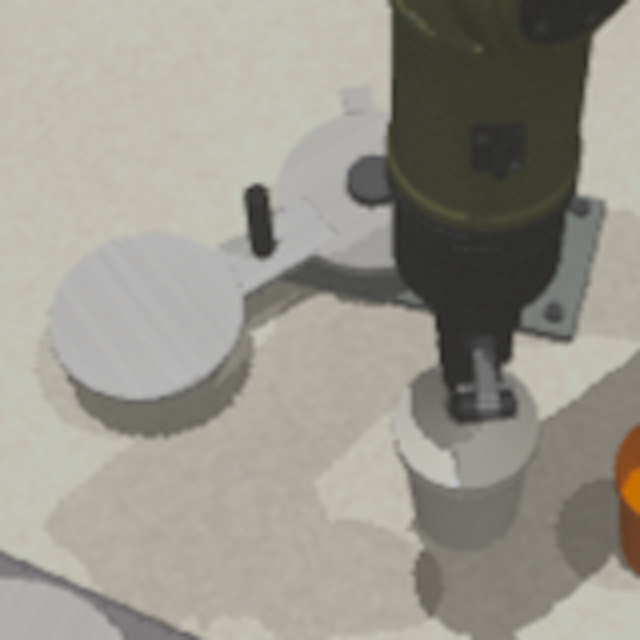

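```bash
python3 - <<'E'
from h import *
t=unp("side",246.9,288.75,.056); c=unp("side",326.75,316.6,.207); s=robot.observe()["position"]
print(t,c,s)
o=np.array([s[0]-c[0],s[1]-c[1]]);g=t[:2]+o; print("tcp target via side cam",g); print(shift([*g,.245]),shift([.637,.186,.245]))
E
```

```text
[0.63327381 0.18826932 0.056     ] [0.3994488  0.28173217 0.207     ] [0.40172079 0.28116342 0.23447301]
tcp target via side cam [0.63554579 0.18770056]
[-0.48 17.64 18.  ] [-0.48 17.7  18.21]
```

View pics/t10.png

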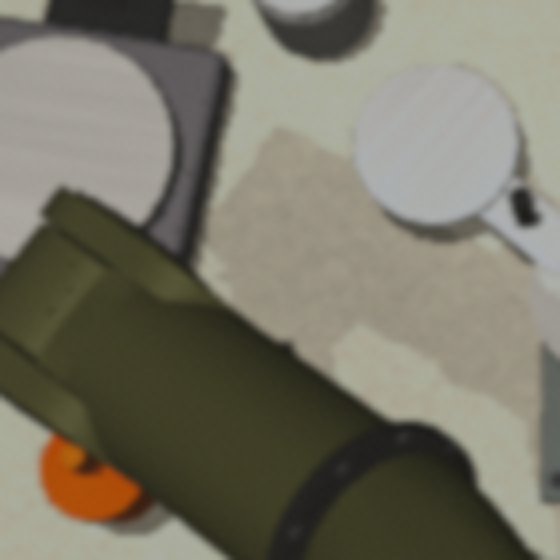

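Call:
arm_command(
  plan="-1 2 2 0 1; -1 4.5 4.5 0 1; -1 7 7 0 1; -1 9.5 9.5 0 1; -1 12 12 0 1; -1 14.5 14.7 0 1; -1 16.5 16.8 0 1; -1 17.3 17.8 0 1; -1 17.65 18.05 0 1; -1 17.65 18.05 0 1",
)

```text
time: 20.9
position: [0.635, 0.188, 0.2496]
ee_rot: [1.439, 1.544, 0.285]
wrist_force: [-1.1, 0.4, -1.3]
opening: 0.161
```

Call:
arm_command(
  plan="0 0 0 0 1; 0 0 0 0 1; 0 0 0 0 1; 0 0 0 0 1; 0 0 0 0 1; 0 0 0 0 1; 0 0 0 0 1; 0 0 0 0 1; 0 0 0 0 1; 0 0 0 0 1",
)

```text
time: 21.9
position: [0.635, 0.1879, 0.2495]
ee_rot: [1.44, 1.544, 0.286]
wrist_force: [-0.1, -0.3, -1.3]
opening: 0.162
```

```bash
python3 - <<'E'
from h import *
s=robot.observe(); print(s["q"].round(2),s["position"],s["opening"]*8.54,s["wrist_force"],toolR().round(3))
crop("side","pics/s11.png",170,190,330,350,4)
crop("top","pics/t11.png",170,120,310,260,4)
print(shift([.636,.187,.172]))
E
```

```text
[ 0.07  0.61 -0.72  1.39  0.41  1.27 -1.83] [0.63500572 0.18793565 0.24953597] 1.384131570546809 [-0.13743387 -0.3013933  -1.28841089] [[ 0.026  0.914  0.404]
 [ 0.008  0.404 -0.915]
 [-1.     0.027  0.003]]
[ 7.76 -0.15  0.1 ]
```

View pics/s11.png

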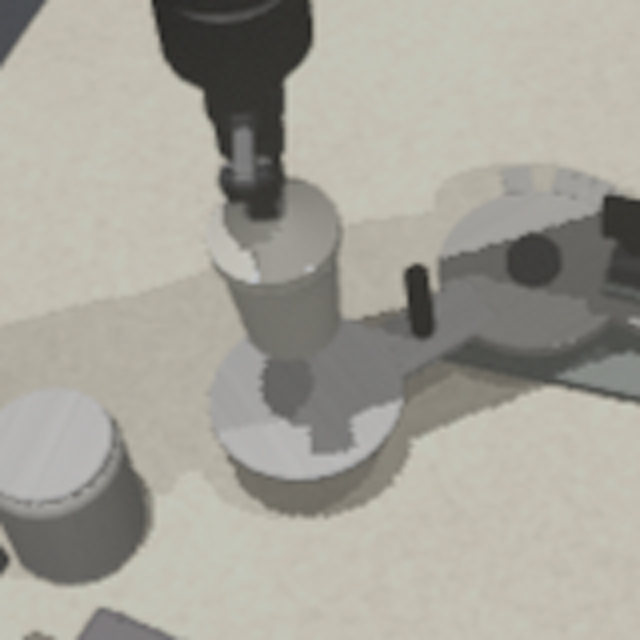

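View pics/t11.png

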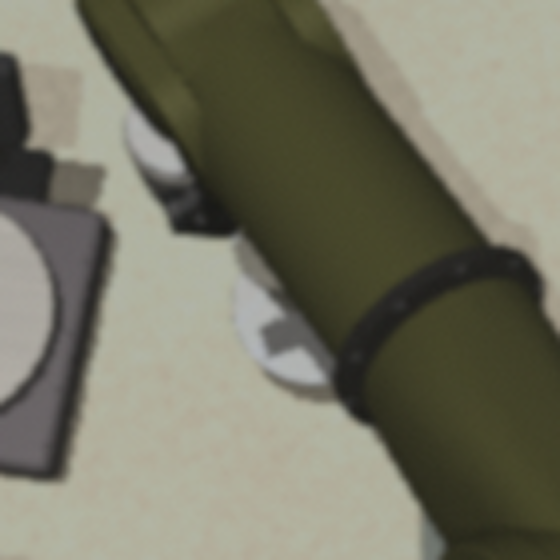

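```bash
python3 - <<'E'
from h import *
l=unp("side",170+275/4,190+232/4,.222); print(l)
for z in (.134,.28): print((proj("side",[l[0],l[1],z])-[170,190])*4)
print((proj("side",[.636,.187,.134])-[170,190])*4,(proj("side",[.635,.188,.24])-[170,190])*4)
E
```

```text
[0.63208393 0.18765718 0.222     ]
[294.39481195 322.72972603]
[260.84156241 165.76624806]
[288.68239207 320.1246906 ] [265.54648283 211.19426433]
```

Call:
arm_command(
  plan="1.5 -0.05 0.05 0 1; 3.5 -0.08 0 0 1; 5 -0.1 0 0 1; 6 -0.1 0 0 1; 6.6 -0.1 0 0 1; 7 -0.1 0 0 1; 7.3 -0.1 0 0 1; 7.4 -0.1 0 0 1; 7.4 -0.1 0 0 1; 7.4 -0.1 0 0 1",
)

```text
time: 23.0
position: [0.6361, 0.1882, 0.176]
ee_rot: [1.442, 1.543, 0.288]
wrist_force: [-0.1, 0.9, -2.1]
opening: 0.161
```

```bash
python3 - <<'E'
from h import *
s=robot.observe(); print(s["position"],s["opening"]*8.54,s["wrist_force"],toolR().round(3))
crop("side","pics/s12.png",170,190,330,350,4)
E
```

```text
[0.63614978 0.1882499  0.17595819] 1.377810756418004 [-0.05310231  0.88260363 -2.10338583] [[ 0.026  0.914  0.404]
 [ 0.008  0.404 -0.915]
 [-1.     0.027  0.004]]
```

View pics/s12.png

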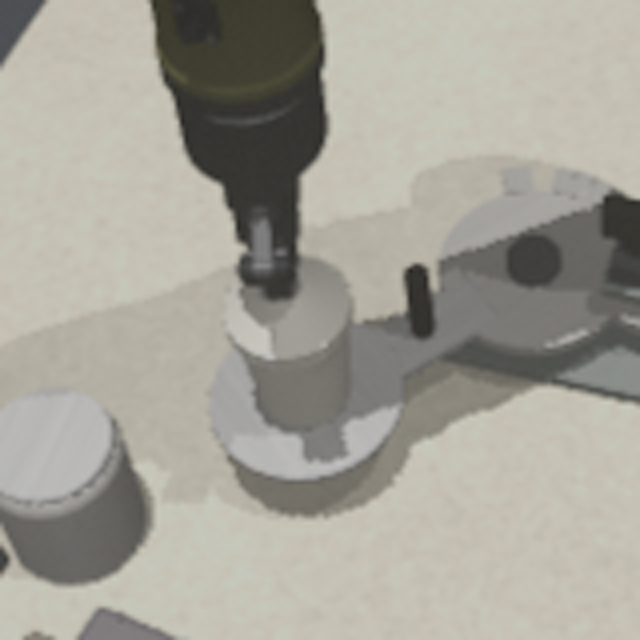

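Call:
arm_command(
  plan="0.1 0 0 0 1; 0.2 0 0 0 1; 0.25 0 0 0 1; 0.3 0 0 0 1; 0.35 0 0 0 1; 0.4 0 0 0 1; 0.4 0 0 0 1; 0.4 0 0 0 1; 0.4 0 0 0 1; 0.4 0 0 0 1",
)

```text
time: 24.05
position: [0.6362, 0.1883, 0.172]
ee_rot: [1.44, 1.543, 0.286]
wrist_force: [-0.5, -0.1, -0.9]
opening: 0.164
```

```bash
python3 - <<'E'
from h import *
s=robot.observe(); print(s["position"],s["opening"]*8.54,s["wrist_force"])
E
```

```text
[0.63623674 0.18828569 0.17198415] 1.3969810166900323 [-0.52855757 -0.0781258  -0.90518315]
```

Call:
arm_command(
  plan="0.05 0 0 0 1; 0.1 0 0 0 1; 0.15 0 0 0 1; 0.15 0 0 0 1; 0.15 0 0 0 1; 0.15 0 0 0 1; 0.15 0 0 0 1; 0.15 0 0 0 1; 0.15 0 0 0 1; 0.15 0 0 0 1",
)

```text
time: 25.05
position: [0.6366, 0.1884, 0.1715]
ee_rot: [1.436, 1.542, 0.281]
wrist_force: [-1.8, -0.7, 5.4]
opening: 0.161
```

```bash
python3 - <<'E'
from h import *
s=robot.observe(); print(s["position"],s["opening"]*8.54,s["wrist_force"])
E
```

```text
[0.63658594 0.18841881 0.17149782] 1.3759345511434675 [-1.79488517 -0.70353003  5.3534234 ]
```

Contact is made. Release gently, then retreat straight up.

Call:
arm_command(
  plan="0 0 0 0 1.7; 0 0 0 0 2; 0 0 0 0 2.5; 0 0 0 0 3.2; 0 0 0 0 4; 0 0 0 0 4; 0 0 0 0 4; -0.5 0 0 0 4; -2 0 0 0 4; -4 0 0 0 4",
)

```text
time: 26.05
position: [0.6352, 0.188, 0.2122]
ee_rot: [1.44, 1.543, 0.286]
wrist_force: [0.2, -0.1, 0.2]
opening: 0.469
```

Call:
arm_command(
  plan="-3 0 0 0 4; -6 0 0 0 4; -10 0 0 0 4; -12 -3 0 0 4; -12 -7 0 0 4; -12 -11 0 0 4; -12 -15 0 0 4; -12 -18 0 0 4; -12 -20 0 0 4; -12 -20 0 0 4",
)

```text
time: 27.05
position: [0.4473, 0.1056, 0.3282]
ee_rot: [1.345, 1.542, 0.19]
wrist_force: [0.5, 0.4, 0.2]
opening: 0.469
```

```bash
python3 - <<'E'
from h import *
s=robot.observe(); print(s["position"],s["opening"]*8.54,s["wrist_force"],s["time"])
for n in("side","top"): cv2.imwrite(f"pics/{n}13.png",robot.read_camera(n)[:,:,::-1])
crop("side","pics/s13.png",170,190,330,350,4)
E
```

```text
[0.44730124 0.10556189 0.32823154] 4.002225322432294 [0.47929589 0.36644542 0.17894136] 27.05
```

View pics/s13.png

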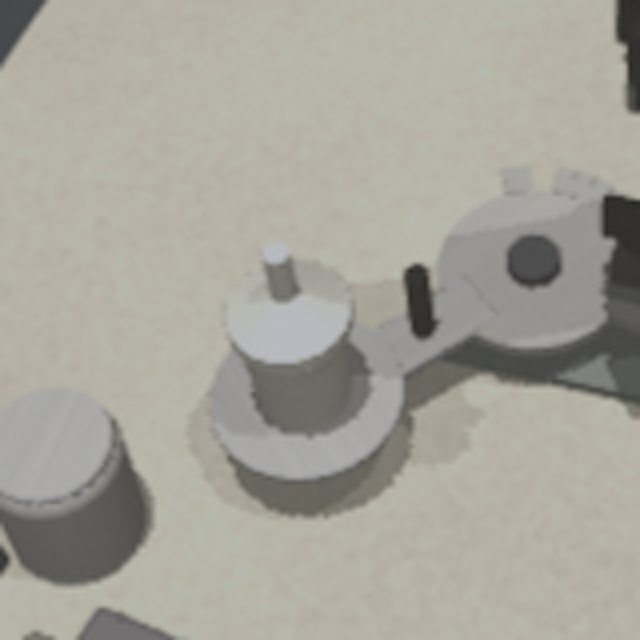

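View pics/top13.png

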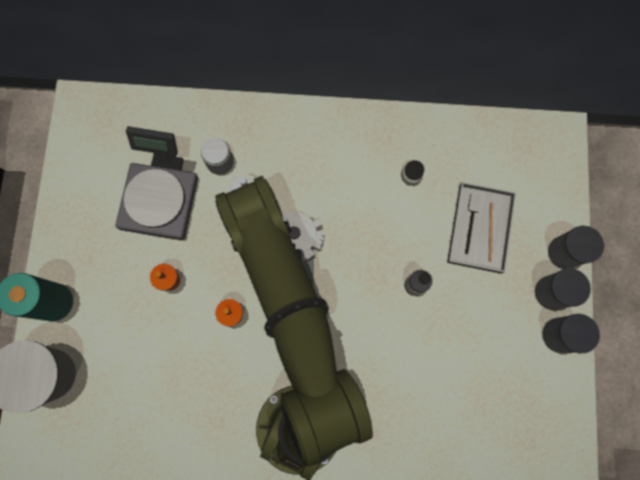

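View pics/side13.png

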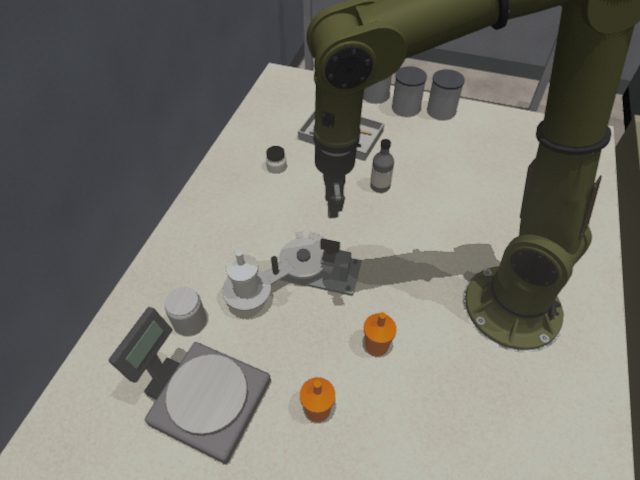

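The cup stands upright near the tray's centre, with the fingers well clear. The bystanders are where they were, so I'm handing in.

```bash
python3 - <<'E'
from h import *
print(robot.job_done())
E
```

```text
the job is handed in; nothing more can be done
None
```

The tray is swung to its end stop on the scale's side and locked there, and the white cup stands upright in the middle of it. I handed the job in at about 27 s.

**Order of work:** I lifted the plunger, twisted it 54° and let go; it stayed out by itself. I then swung the tray across by its handle to the stop, reading about 0.888 rad against the nominal 0.883. Twisting the plunger back and lowering it dropped the pin in. Last, I carried the cup by its spout, set it down until the wrist read about 5 N of contact, let go and backed off.

**Last checks:**
- **Plunger:** the bar is back at its original position in the picture, so the pin is fully in. I did not test the lock by pushing the tray.
- **Cup:** it stands upright, about 1–2 mm from the tray's centre by the side camera. The arm hid the tray from the top camera, so only one view confirms this.
- **Bystanders:** the bottle, jar, tin and both orange look-alikes are where they were. At the end the gripper was clear, with wrist force near zero.

**Disagreements:** positions from the camera were about 1–3 mm off from what the gripper touched at the knob, and I corrected for it. The tool also drifted to about 1.6° of tilt over the moves, but the cup still ended upright.

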